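Tip a parts carton into the booking-in cradle and press it home

TASK

The tall parts carton stands on end in the blue-railed booking-in cradle. Without picking it up, push it near its top so that it topples onto its side towards the orange sensing plate, then slide it along the cradle and press it against the plate with about 10 N (never more than 20 N) for half a second so that it registers. Leave it lying there at the plate, and do not disturb the other things on the bench.

Things in the scene. Friction and masses are not known exactly. Their poses are not given: they have to be found in the camera images.
- carton: Tall closed cardboard carton with a red band round its upper part, 70 mm (its x) by 90 mm (its y) by 210 mm (its z), about 0.3 to 0.6 kg with its weight in the middle. At the start it stands on end between the cradle's rails, near the end away from the sensing plate, its x axis pointing roughly along the cradle towards the plate. Origin: centre of its underside; z towards its top.
- carton_top (a point): Centre of the carton's top end, 210 mm from its origin along its z; same axes as the carton. This end must finish at the sensing plate.
- cradle: Low steel cradle fixed to the bench: floor 485 mm long (from 190 mm behind to 295 mm ahead of the origin, along its x) and 126 mm wide, its top 6 mm above the bench, with two blue side rails, inner faces 114 mm apart, tops 28 mm above the bench. Open above and at the end away from the plate. Origin on the bench, on the centre line; x points along the cradle to the sensing plate, z up.
- wash_bottle: Blue screen-wash bottle with white cap, 72 mm across, 210 mm high, standing; origin at the centre of its underside. Leave alone.
- spray_can: Blue spray can with white cap, 60 mm across, 190 mm high, standing; origin at the centre of its underside. Leave alone.
- glove_box: White and blue glove dispenser box lying flat, 120 by 230 by 65 mm high; origin at the centre of its underside. Leave alone.
- driver: Yellow and black cordless driver standing on its battery, about 75 by 160 by 180 mm high; origin at the centre of its underside. Leave alone.
- sensor: Fixed green housing 36 mm thick, 76 mm high, 225 to 255 mm ahead of the cradle's origin. Origin: foot of its front face, on the cradle floor; x points away from the carton. It carries the orange sensing plate, 90 mm wide, 3 to 58 mm above the floor, whose face stands 14 to 44 mm in front of the housing: set anew each job, not measured: feel for it. The plate yields 1 mm per 8 N, at most 5 mm.

How it is judged:
On the way, in this order (a step that is already met when the one before it is completed fails the run):
1. the carton has been toppled and lies on its side in the cradle, top end towards the sensing plate and not yet at it (angle between carton's own z axis and vertical between 1.5 and 1.64 rad and height (world z) of carton below 0.052 m and x of carton_top in the frame of sensor between -0.22 and -0.046 m), for 0.2 s.
2. the carton is pressed on the sensing plate with 5 to 20 N for 0.3 s (contact force between carton and sensor above 5 N and angle between carton's own z axis and vertical above 1.5 rad), for 0.3 s.
At the end, for the whole second after the job is handed in: The carton lies flat on its side in the cradle (within 4 degrees of level), its top end left where the sensing plate stands (9 to 50 mm in front of the housing) and square to it within about 6 degrees, at rest and released (angle between carton's own z axis and vertical between 1.5 and 1.64 rad and height (world z) of carton below 0.052 m and x of carton_top in the frame of sensor between -0.05 and -0.009 m and angle between the z axis of carton and the x axis of sensor, either way round below 0.1 rad and linear speed of carton below 0.01 m/s); the robot touches nothing.
It fails at once if the sensing plate is pressed with more than 20 N (contact force between carton and sensor above 20 N).
It fails at once if a bystander is shifted by more than 30 mm or knocked over (distance of any of wash_bottle, spray_can, glove_box, driver from where it was at the start of the episode above 0.03 m or angle between any of wash_bottle, spray_can, driver's own z axis and vertical above 0.5 rad).
It fails at once if the carton is picked up off the cradle (height (world z) of carton above 0.08 m).
It also fails if it takes over 69 s, if anything falls off the work surface, if the arm or the gripper's body presses on something with over 40 N, if the wrist force passes 120 N, or if a joint passes its speed limit or range.

ROBOT

A 6-joint arm with a two-finger parallel gripper is mounted at the origin on the work surface. World frame = base frame: x ahead of the robot, y to its left, z up, the work surface at z = 0. Lengths are in m, angles in rad, forces in N, time in s.
With the tool pointing down it reaches from about 0.25 to 0.775 m from the base axis. Payload 8.9 kg.
Tool frame: the origin (TCP) lies between the finger pads; the fingertips stand 8 mm ahead of it and the grasp point (between the pads) lies 11 mm behind it; z points along the fingers, y is the line along which they close (so a half turn about z gives the same grasp; the last joint's range is limited). The gripper opens to 85 mm and grips with 20 to 120 N. Pads are 22 mm wide; open, the fingers measure 114 mm over their backs; the gripper's body (76 mm by 85 mm) begins 54 mm behind the grasp point. The pads swing forward as they close: fully open they stand 13 mm farther back than shut.
Start: joints at [1.042, 0.291, -0.153, 1.127, 0, 1.431], TCP at [0.199, 0.486, 0.239] pointing down, gripper open.
Joint ranges: [-2.52, 2.52], [-0.91, 1.74], [-1.3, 1.37], [-1.96, 2.02], [-1.52, 1.47], [-3.14, 3.14]. Speed limits (rad/s): [2.22, 2.22, 2.79, 3.14, 3.14, 3.14].

INTERFACE

Orientations are given as a rotation vector (axis times angle).
In Python, from workcell import get_state, cams, job gives the robot as it stands.
- The arm moves only by the tool apply_moves, never from a script. Its argument "moves" is one flat list of numbers, 7 for each row, row after row: the shift along the tool's x, y, z normalised to -1 to 1, where 1 is 200 mm, then the turn, a rotation vector about the tool's x, y, z normalised to -1 to 1, where 1 is 0.1 rad, then the opening, from 0 (shut) to 1 (fully open). In form: [tx, ty, tz, wx, wy, wz, fingers, tx, ty, tz, wx, wy, wz, fingers, ...]. A call has 1 to 10 rows; each row shifts and turns the commanded pose from where the row before left it, along the tool's axes as they then stand; what a row does not reach is not made up. A row lasts 1/10 s, in which the tool goes at most 50 mm and 8.59 degrees, less where a joint would pass 70% of its speed; a pose out of reach is approached as far as the arm can. A call with a number of a shift or a turn outside -1 to 1 is refused whole. A call with a gripper value outside its range is refused whole. The fingers move at their own pace and stop on an object; the grip force is fixed at half the most. Time passes only in rows, so rows that do not move let the fingers close. It gives the time, the measured TCP pose, the force, the opening and the grip force at its end, in the units of the state.
- get_state(): the state, without advancing time (a new reading comes with each control period).
- cams.snapshot(name): name is "side" or "top"; returns a dict with "color" (420x560x3 uint8, red, green, blue), "z_map" (420x560 float32, m along the optical axis (not along the pixel's ray), 0 where there is no reading), "K" (3x3 intrinsics, pixels), "cam_to_world" (4x4, takes a point from camera to world coordinates). Camera axes: x right, y down, z forward; pixel columns grow to the right and rows downward; lengths in m; the calibration is good to about 2 mm. A picture is of the moment at which its call begins.
- job.sign_off(): hands the job in; it is judged then, once.
Trained networks look in a picture, given as the dict that the camera call returned (one of the last four; its "shot" number tells which), for a name from the list of things; names that differ only in an ending like _2 or _b are one class to them, and where a whole thing is asked for, a point or a joint stands for the part that bears it (a point fixed in the world has none). Each returns a list of dicts, best first, with "conf" (0 to 1); they miss things now and then, are a little off and sometimes report something else, mostly with a low value. They report only what shows in the picture. A call takes as long as a camera call.
- cams.spot_in(query, picture): "position" ([column, row] in pixels, amid what is visible of it).
The state is a dict: "time_s": time; "joints": joint angles; "joint_velocities": joint speeds; "joint_efforts": joint torques, N m; "tool_pos": TCP position; "tcp_rot": TCP orientation; "contact_force": force on the tool from outside, world axes, zero at the start; "moment": the same for the moment, N m; "finger_gap": finger opening in m; "grasp_force": force on a finger pad.
Only numpy, scipy, OpenCV 4.12 (cv2) and the standard library are available. Lean on these libraries where they do the work, as an engineer would, in place of code of your own. Each camera call takes 0.05 s, during which the arm holds its last target. There are 200 camera calls.

## Working session

There is one attempt and no reset: what is moved stays moved. The work goes in short steps, Python scripts to look and compute and a tool call to move; the robot and the scene stay as the last step left them, time stands still between calls to the robot, and variables do not carry over. Pictures are saved under pics/ and viewed, at most 10 in all, crops included, and the job is handed in when it is done.

Besides the shell and the picture viewer there is one more tool, called as a command line: name --argument value ..., lists and objects as JSON in quotes. apply_moves: Moves the arm, as the interface text tells. Scaled input: -1 to 1 covers 200 mm each way for a shift and 0.1 rad each way for a turn. Its arguments: {"type":"object","properties":{"moves":{"type":"array","items":{"type":"number","minimum":-1,"maximum":1}}},"required":["moves"]}

```bash
mkdir -p pics; cat > h.py <<'E'
import numpy as np, cv2
from workcell import get_state, cams, job
def world(p):
    K=p["K"];z=p["z_map"];v,u=np.mgrid[:z.shape[0],:z.shape[1]]
    P=np.stack([(u-K[0,2])/K[0,0]*z,(v-K[1,2])/K[1,1]*z,z],-1)
    T=p["cam_to_world"];W=P@T[:3,:3].T+T[:3,3];W[z==0]=np.nan
    return W
def save(p,n): cv2.imwrite(f"pics/{n}.png",p["color"][:,:,::-1])
E
python3 - <<'E'
from h import *
s=get_state();print({k:np.round(v,3) for k,v in s.items()})
ps=[]
for n in("top","side"):
    p=cams.snapshot(n);W=world(p);save(p,n+"0");ps.append(p["color"])
    print(n,p["cam_to_world"][:3,3].round(2))
    for q in["carton","cradle","sensor","wash_bottle","spray_can","glove_box","driver"]:
        for d in cams.spot_in(q,p)[:2]:
            c,r=np.round(d["position"]).astype(int);print(q,round(d["conf"],2),c,r,W[r,c].round(3))
cv2.imwrite("pics/both.png",cv2.resize(np.hstack(ps),(800,300))[:,:,::-1])
E
```

```text
{'time_s': np.float64(0.0), 'joints': array([ 1.042,  0.291, -0.154,  1.127, -0.   ,  1.431]), 'joint_velocities': array([-0.   , -0.   ,  0.001,  0.001,  0.001, -0.   ]), 'joint_efforts': array([ 2.0000e-03, -5.3714e+01,  3.3137e+01,  1.6000e-02, -0.0000e+00,
        0.0000e+00]), 'tool_pos': array([0.199, 0.485, 0.239]), 'tcp_rot': array([-6.080e-01, -3.082e+00,  2.000e-03]), 'contact_force': array([ 0.537,  0.012, -0.041]), 'moment': array([ 0.027, -0.04 ,  0.001]), 'grasp_force': np.float64(0.0), 'finger_gap': np.float64(0.085)}
top [ 0.22 -0.    1.88]
carton 0.92 334 235 [ 0.47  -0.217  0.219]
cradle 0.87 278 230 [ 0.535 -0.032  0.002]
sensor 0.72 232 218 [0.579 0.138 0.066]
wash_bottle 0.8 404 243 [ 0.438 -0.468  0.158]
wash_bottle 0.6 232 215 [0.587 0.137 0.083]
spray_can 0.95 401 210 [ 0.552 -0.465  0.18 ]
glove_box 0.97 242 172 [0.754 0.093 0.07 ]
driver 0.67 134 231 [0.534 0.48  0.152]
driver 0.2 232 216 [0.585 0.137 0.076]
side [ 0.17 -1.1   1.18]
carton 0.93 266 279 [ 0.481 -0.258  0.167]
carton 0.43 253 218 [0.582 0.141 0.063]
cradle 0.9 254 252 [ 0.471 -0.186  0.221]
sensor 0.58 254 220 [0.583 0.134 0.058]
wash_bottle 0.96 286 357 [ 0.437 -0.514  0.144]
spray_can 0.58 324 339 [ 0.551 -0.51   0.156]
glove_box 0.68 304 220 [0.757 0.047 0.069]
glove_box 0.34 264 281 [ 0.475 -0.257  0.16 ]
driver 0.68 219 166 [0.555 0.498 0.092]
```

View pics/top0.png

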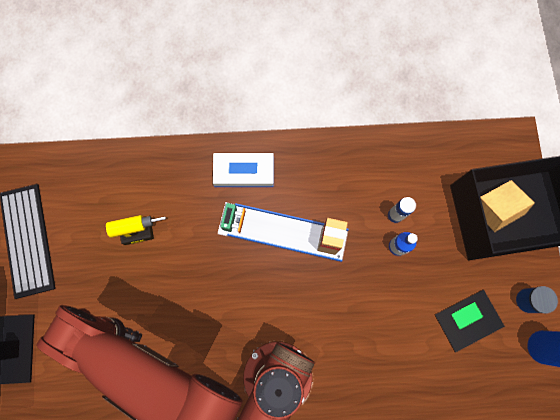

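View pics/side0.png

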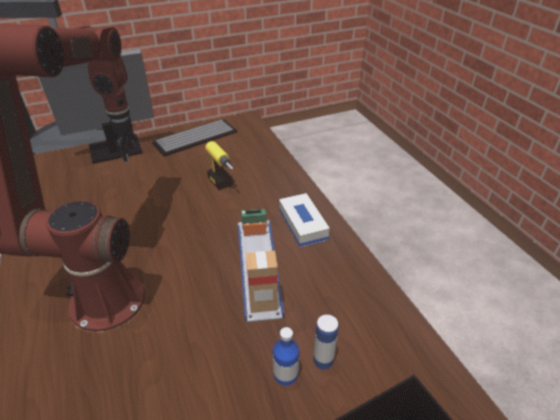

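The top view shows the carton at about (334,235), standing at the right end of the cradle. The sensor is at (232,218), the bottles are well behind at (403,210) and (405,243), and the glove box is at (242,170). I'll measure the cradle axis and the carton next.

```bash
python3 - <<'E'
from h import *
p=cams.snapshot("top");W=world(p);c=p["color"].astype(int)
x,y,z=W[...,0],W[...,1],W[...,2]
reg=(x>.35)&(x<.68)&(y>-.36)&(y<.22)
def rect(m,n):
    q=W[m][:,:2].astype(np.float32);r=cv2.minAreaRect(q*1000);b=cv2.boxPoints(r)
    print(n,len(q),"c",np.round(r[0],0),"size",np.round(r[1],0),"ang",round(r[2],1),"zmed",np.round(np.median(W[m][:,2]),3))
blue=reg&(c[...,2]>c[...,0]+50)&(z<.05)
rect(blue,"rails")
white=reg&(c.min(-1)>150)&(z<.02); rect(white,"floor")
rect(reg&(z>.195)&(z<.24)&(y<-.1),"cartontop")
g=reg&(y>0.05)&(z>.065)&(z<.1); rect(g,"housing top")
o=reg&(y>0.05)&(c[...,0]>c[...,2]+80)&(z>.03); rect(o,"plate")
q=W[blue][:,:2];v=np.linalg.svd(q-q.mean(0))[2][0];print("axis",v,np.degrees(np.arctan2(v[1],v[0])))
p2=cams.snapshot("side");W2=world(p2);x,y,z=W2[...,0],W2[...,1],W2[...,2]
m=(x>.38)&(x<.56)&(y>-.3)&(y<-.12)&(z>.20)&(z<.24)
q=W2[m][:,:2].astype(np.float32);print(cv2.minAreaRect(q*1000))
E
```

```text
rails 475 c [524. -68.] size [449. 130.] ang 74.1 zmed 0.024
floor 2570 c [530. -48.] size [488. 129.] ang 74.1 zmed 0.005
cartontop 561 c [ 481. -220.] size [70. 93.] ang 74.3 zmed 0.215
housing top 280 c [582. 137.] size [71. 95.] ang 73.7 zmed 0.082
plate 58 c [572. 106.] size [ 6. 88.] ang 74.6 zmed 0.061
axis [-0.39365827 -0.91925686] -113.18232002317298
((481.3772888183594, -221.8185272216797), (79.461669921875, 89.815673828125), 74.13323974609375)
```

```bash
cat >> h.py <<'E'
from scipy.spatial.transform import Rotation as R
U=np.array([.274,.9617,0]);N=np.array([-.9617,.274,0]);O=np.array([.5156,-.0985,0])
GOAL=R.from_matrix(np.c_[U,-N,[0,0,-1]]) # tool x along cradle, z down
def cr(a,l,z): return O+a*U+l*N+[0,0,z]
def loc():
    s=get_state();d=s["tool_pos"]-O;Rt=R.from_rotvec(s["tcp_rot"])
    return np.r_[d@U,d@N,d[2]].round(4),(Rt.inv()*GOAL).as_rotvec().round(3)
def plan(wps,step,g,turn=.095):
    s=get_state();p=s["tool_pos"].copy();r=R.from_rotvec(s["tcp_rot"]);rows=[]
    for w in wps:
        k=int(np.ceil(np.linalg.norm(w-p)/step));st=(w-p)/k
        for i in range(k):
            t=r.inv().apply(st);e=(r.inv()*GOAL).as_rotvec();n=np.linalg.norm(e)
            e=e*min(1,turn/max(n,1e-9));rows.append(np.r_[t/.2,e/.1,g].round(2))
            r=r*R.from_rotvec(rows[-1][3:6]*.1);p=p+r.apply(0*t)+ (r*R.from_rotvec(-rows[-1][3:6]*.1)).apply(rows[-1][:3]*.2)
    for i in range(0,len(rows),10): print(", ".join("%g"%v for q in rows[i:i+10] for v in q+0.),"\n")
E
python3 - <<'E'
from h import *
print(loc(),GOAL.as_matrix().round(2))
plan([np.array([.33,-.02,.26]),np.array([.36,-.30,.25]),cr(-.205,0,.19)],.036,.5)
E
```

```text
(array([0.4751, 0.4641, 0.2393]), array([-0.   , -0.   ,  1.459])) [[ 0.27  0.96  0.  ]
 [ 0.96 -0.27  0.  ]
 [ 0.    0.   -1.  ]]
-0.1, -0.14, -0.01, 0, 0, 0.95, 0.5, -0.12, -0.13, -0.01, 0, 0, 0.95, 0.5, -0.13, -0.12, -0.01, 0, 0, 0.95, 0.5, -0.14, -0.1, -0.01, 0, 0, 0.95, 0.5, -0.15, -0.09, -0.01, 0, 0, 0.95, 0.5, -0.16, -0.08, -0.01, 0, 0, 0.95, 0.5, -0.16, -0.06, -0.01, 0, 0, 0.95, 0.5, -0.17, -0.05, -0.01, 0, 0, 0.95, 0.5, -0.17, -0.03, -0.01, 0, 0, 0.95, 0.5, -0.17, -0.01, -0.01, 0, 0, 0.95, 0.5 

-0.17, 0, -0.01, 0, 0, 0.95, 0.5, -0.17, 0.02, -0.01, 0, 0, 0.95, 0.5, -0.17, 0.04, -0.01, 0, 0, 0.95, 0.5, -0.17, 0.05, -0.01, 0, 0, 0.95, 0.5, -0.16, 0.07, -0.01, 0, 0, 0.95, 0.5, -0.17, 0.06, 0.01, 0, 0, 0.34, 0.5, -0.16, 0.07, 0.01, 0, 0, 0, 0.5, -0.16, 0.07, 0.01, 0, 0, 0, 0.5, -0.16, 0.07, 0.01, 0, 0, 0, 0.5, -0.16, 0.07, 0.01, 0, 0, 0, 0.5 

-0.16, 0.07, 0.01, 0, 0, 0, 0.5, -0.16, 0.07, 0.01, 0, 0, 0, 0.5, -0.16, 0.07, 0.01, 0, 0, 0, 0.5, 0.04, 0.11, 0.08, 0, 0, 0, 0.5, 0.04, 0.11, 0.08, 0, 0, 0, 0.5, 0.04, 0.11, 0.08, 0, 0, 0, 0.5, 0.04, 0.11, 0.08, 0, 0, 0, 0.5
```

apply_moves --moves '[-0.1,-0.14,-0.01,0,0,0.95,0.5,-0.12,-0.13,-0.01,0,0,0.95,0.5,-0.13,-0.12,-0.01,0,0,0.95,0.5,-0.14,-0.1,-0.01,0,0,0.95,0.5,-0.15,-0.09,-0.01,0,0,0.95,0.5,-0.16,-0.08,-0.01,0,0,0.95,0.5,-0.16,-0.06,-0.01,0,0,0.95,0.5,-0.17,-0.05,-0.01,0,0,0.95,0.5,-0.17,-0.03,-0.01,0,0,0.95,0.5,-0.17,-0.01,-0.01,0,0,0.95,0.5]'

```text
time_s: 1.9
tool_pos: [0.2861, 0.1467, 0.2596]
tcp_rot: [1.955, 2.459, 0.001]
contact_force: [0.8, 0.7, 0.7]
finger_gap: 0.0428
grasp_force: 0.0
```

apply_moves --moves '[-0.17,0,-0.01,0,0,0.95,0.5,-0.17,0.02,-0.01,0,0,0.95,0.5,-0.17,0.04,-0.01,0,0,0.95,0.5,-0.17,0.05,-0.01,0,0,0.95,0.5,-0.16,0.07,-0.01,0,0,0.95,0.5,-0.17,0.06,0.01,0,0,0.34,0.5,-0.16,0.07,0.01,0,0,0,0.5,-0.16,0.07,0.01,0,0,0,0.5]'

```text
time_s: 2.7
tool_pos: [0.3418, -0.1268, 0.2634]
tcp_rot: [2.508, 1.891, 0.001]
contact_force: [0.3, 0.5, 0.3]
finger_gap: 0.0428
grasp_force: 0.0
```

```bash
python3 - <<'E'
from h import *
print(loc(),get_state()["tool_pos"])
plan([np.array([.35,-.31,.25]),cr(-.205,0,.19)],.036,.5)
E
```

```text
(array([-0.0749,  0.1594,  0.2634]), array([ 0.001,  0.   , -0.001])) [ 0.34179864 -0.12683189  0.2634318 ]
-0.14, 0.05, 0.01, 0.01, 0, -0.01, 0.5, -0.14, 0.05, 0.01, 0, 0, 0, 0.5, -0.14, 0.05, 0.01, 0, 0, 0, 0.5, -0.14, 0.05, 0.01, 0, 0, 0, 0.5, -0.14, 0.05, 0.01, 0, 0, 0, 0.5, -0.14, 0.05, 0.01, 0, 0, 0, 0.5, 0.05, 0.12, 0.08, 0, 0, 0, 0.5, 0.05, 0.12, 0.08, 0, 0, 0, 0.5, 0.05, 0.12, 0.08, 0, 0, 0, 0.5, 0.05, 0.12, 0.08, 0, 0, 0, 0.5
```

apply_moves --moves '[-0.14,0.05,0.01,0,0,0,0.5,-0.14,0.05,0.01,0,0,0,0.5,-0.14,0.05,0.01,0,0,0,0.5,-0.14,0.05,0.01,0,0,0,0.5,-0.14,0.05,0.01,0,0,0,0.5,-0.14,0.05,0.01,0,0,0,0.5,0.05,0.12,0.08,0,0,0,0.5,0.05,0.12,0.08,0,0,0,0.5,0.05,0.12,0.08,0,0,0,0.5,0.05,0.12,0.08,0,0,0,0.5]'

```text
time_s: 3.7
tool_pos: [0.4577, -0.2911, 0.1866]
tcp_rot: [2.508, 1.892, 0.0]
contact_force: [0.1, 0.2, 0.0]
finger_gap: 0.0428
grasp_force: 0.0
```

```bash
python3 - <<'E'
from h import *
print(loc(),get_state()["contact_force"])
p=cams.snapshot("side");save(p,"s1")
E
```

```text
(array([-0.2011,  0.0029,  0.1866]), array([ 0.   ,  0.   , -0.001])) [0.12251263 0.1642452  0.0168737 ]
```

View pics/s1.png

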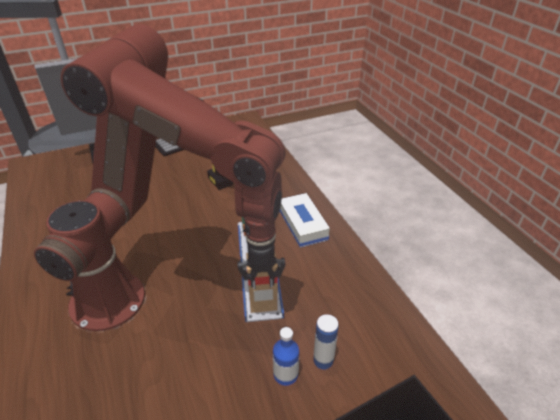

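The gripper is centred behind the carton, with its fingers at about (262,270). I'll push gently near the top.

apply_moves --moves '[0.05,0,0,0,0,0,0.5,0.05,0,0,0,0,0,0.5,0.04,0,0,0,0,0,0.5,0.04,0,0,0,0,0,0.5,0.04,0,0,0,0,0,0.5]'

```text
time_s: 4.25
tool_pos: [0.4689, -0.2484, 0.188]
tcp_rot: [2.507, 1.891, 0.0]
contact_force: [-0.5, -0.6, -0.2]
finger_gap: 0.0425
grasp_force: 0.3
```

```bash
python3 - <<'E'
from h import *
print(loc(),get_state()["contact_force"]@U)
for n in("top","side"):
    p=cams.snapshot(n);W=world(p)-O;save(p,n+"2")
    a,l,z=W@U,W@N,W[...,2]
    for zz in np.arange(.02,.24,.02):
        m=(abs(l)<.05)&(a>-.19)&(a<.1)&(abs(z-zz)<.01)
        if m.sum()>3: print(n,zz.round(2),m.sum(),np.nanpercentile(a[m],[2,50,98]).round(3))
E
```

```text
(array([-0.1569,  0.0039,  0.188 ]), array([ 0.001,  0.001, -0.001])) -0.7340153005823654
top 0.02 182 [-0.073  0.016  0.097]
top 0.2 14 [-0.097 -0.08  -0.073]
top 0.22 170 [-0.115 -0.087 -0.073]
side 0.02 199 [-0.187 -0.16   0.012]
side 0.04 119 [-0.161 -0.158 -0.154]
side 0.06 121 [-0.16  -0.156 -0.152]
side 0.08 132 [-0.159 -0.154 -0.149]
side 0.1 127 [-0.157 -0.153 -0.147]
side 0.12 140 [-0.155 -0.15  -0.147]
side 0.14 134 [-0.152 -0.148 -0.143]
side 0.16 137 [-0.151 -0.146 -0.142]
side 0.18 108 [-0.161 -0.144 -0.127]
side 0.2 123 [-0.167 -0.143 -0.139]
side 0.22 136 [-0.168 -0.14  -0.105]
```

The base is holding and the carton is tilting about its front edge. I'll keep pushing.

apply_moves --moves '[0.05,0,0,0,0,0,0.5,0.05,0,0,0,0,0,0.5,0.05,0,0,0,0,0,0.5,0.05,0,0,0,0,0,0.5,0.05,0,0,0,0,0,0.5,0,0,0,0,0,0,0.5,0,0,0,0,0,0,0.5]'

```text
time_s: 5.05
tool_pos: [0.4826, -0.2004, 0.1873]
tcp_rot: [2.507, 1.893, -0.0]
contact_force: [-1.4, -0.7, 0.3]
finger_gap: 0.0428
grasp_force: 0.0
```

```bash
cat >> h.py <<'E'
def prof():
  print(loc(),get_state()["contact_force"]@U)
  for n in("top","side"):
    p=cams.snapshot(n);W=world(p)-O;save(p,n+"3")
    a,l,z=W@U,W@N,W[...,2]
    for zz in np.arange(.02,.24,.02):
        m=(abs(l)<.05)&(a>-.19)&(a<.18)&(abs(z-zz)<.01)
        if m.sum()>3: print(n,zz.round(2),m.sum(),np.nanpercentile(a[m],[2,50,98]).round(3))
E
python3 -c "
from h import *
prof()"
```

```text
(array([-0.1071,  0.0038,  0.1873]), array([0., 0., 0.])) -1.0256830133061556
top 0.02 130 [0.011 0.116 0.177]
top 0.1 4 [-0.01  -0.005  0.004]
top 0.12 8 [-0.012  0.003  0.015]
top 0.14 27 [-0.056 -0.02   0.052]
top 0.16 204 [-0.046  0.04   0.056]
top 0.18 293 [-0.028  0.012  0.044]
top 0.2 210 [-0.009  0.007  0.023]
side 0.02 270 [-0.188 -0.131  0.023]
side 0.04 29 [-0.116 -0.111 -0.09 ]
side 0.06 59 [-0.129 -0.124 -0.115]
side 0.08 309 [-0.128 -0.109 -0.088]
side 0.1 316 [-0.099 -0.078 -0.057]
side 0.12 235 [-0.065 -0.048 -0.028]
side 0.14 134 [-0.037 -0.019  0.005]
side 0.16 21 [-0.004  0.006  0.038]
side 0.18 12 [-0.118  0.041  0.05 ]
side 0.2 37 [-0.121 -0.115 -0.097]
side 0.22 41 [-0.121 -0.117 -0.108]
```

It is falling. I'll back off and raise the tool a little while it settles.

apply_moves --moves '[-0.1,0,0,0,0,0,0.5,-0.15,0,0,0,0,0,0.5,-0.15,0,0,0,0,0,0.5,-0.1,0,0,0,0,0,0.5,0,0,0,0,0,0,0.5,0,0,0,0,0,0,0.5]'

```text
time_s: 5.75
tool_pos: [0.4548, -0.297, 0.1872]
tcp_rot: [-2.509, -1.89, -0.0]
contact_force: [0.3, -0.1, -0.1]
finger_gap: 0.0429
grasp_force: 0.0
```

```bash
python3 -c "
from h import *
prof()"
```

```text
(array([-0.2076,  0.0041,  0.1872]), array([-0.   , -0.   , -0.002])) 0.013219144196071569
top 0.02 169 [-0.155  0.025  0.176]
top 0.04 44 [-0.075  0.009  0.114]
top 0.06 217 [-0.076  0.021  0.122]
top 0.08 1203 [-0.078  0.023  0.124]
side 0.02 381 [-0.185 -0.117  0.135]
side 0.04 69 [-0.087 -0.082 -0.079]
side 0.06 61 [-0.089 -0.082 -0.045]
side 0.08 172 [-0.086 -0.062  0.11 ]
```

View pics/top3.png

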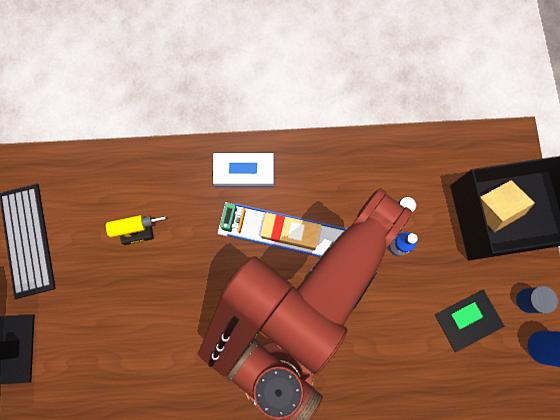

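The carton lies flat and square, from about (262,225) to (320,238), with its red band towards the plate at (240,220). There is a clear gap before the plate. Next I'll lower the fingers behind it.

apply_moves --moves '[0,0.01,0.14,0,0,0,0.5,0,0.01,0.14,0,0,0,0.5,0,0,0.14,0,0,0,0.5,0,0,0.14,0,0,0,0.5,0,0,0.14,0,0,0,0.5,0,0,0,0,0,0,0.5,0.15,0,0,0,0,0,0.5,0.15,0,0,0,0,0,0.5,0.1,0,0,0,0,0,0.5,0,0,0,0,0,0,0.5]'

```text
time_s: 6.85
tool_pos: [0.4819, -0.2187, 0.0488]
tcp_rot: [2.504, 1.896, 0.001]
contact_force: [0.4, -0.7, 0.7]
finger_gap: 0.0425
grasp_force: 0.0
```

```bash
python3 -c "
from h import *
print(loc(),get_state()['contact_force']@U)"
```

```text
(array([-0.1248, -0.0005,  0.0488]), array([ 0.001, -0.   ,  0.003])) -0.5314384440719708
```

apply_moves --moves '[0.05,0,0,0,0,0,0.5,0.05,0,0,0,0,0,0.5,0.05,0,0,0,0,0,0.5,0.04,0,0,0,0,0,0.5,0.04,0,0,0,0,0,0.5,0.04,0,0,0,0,0,0.5,0.04,0,0,0,0,0,0.5,0.04,0,0,0,0,0,0.5,0.03,0,0,0,0,0,0.5,0.03,0,0,0,0,0,0.5]'

```text
time_s: 7.85
tool_pos: [0.5035, -0.1417, 0.0473]
tcp_rot: [2.508, 1.892, -0.0]
contact_force: [-0.8, -4.3, 3.2]
finger_gap: 0.0427
grasp_force: 1.9
```

```bash
python3 -c "
from h import *
prof()
p=cams.snapshot('top');W=world(p)-O;c=p['color'].astype(int);a,l,z=W@U,W@N,W[...,2]
m=(abs(l)<.03)&(z>.065)&(z<.09)&(a>-.1)&(a<.28)
print(np.histogram(a[m],bins=np.arange(.1,.28,.005)))
m=(abs(l)<.04)&(a>.15)&(a<.23)&(z>.03)&(z<.064);print(a[m].round(3)[::3],z[m].round(3)[::3])
"
```

```text
(array([-0.0449, -0.0002,  0.0473]), array([-0.,  0., -0.])) -4.372682217322612
top 0.02 101 [-0.186 -0.153  0.164]
top 0.04 23 [0.065 0.117 0.174]
top 0.06 130 [0.036 0.113 0.175]
top 0.08 808 [0.03  0.106 0.175]
side 0.02 460 [-0.184 -0.087  0.006]
side 0.04 74 [-0.053 -0.033  0.005]
side 0.06 102 [-0.056 -0.033 -0.027]
side 0.08 177 [-0.057 -0.007  0.168]
side 0.1 92 [-0.06  -0.051 -0.032]
side 0.12 75 [-0.063 -0.057 -0.036]
side 0.14 113 [-0.064 -0.055 -0.042]
side 0.16 44 [-0.068 -0.053 -0.036]
side 0.18 87 [-0.083 -0.076 -0.054]
side 0.2 98 [-0.083 -0.075 -0.054]
side 0.22 106 [-0.083 -0.073 -0.052]
(array([17, 21, 22, 21, 21, 22, 19, 23, 22, 22, 20, 23, 21, 24, 20, 15,  0,
        0,  0,  0,  0,  3, 14,  0,  0,  0,  0,  0, 12, 22, 22, 16, 18, 21,
       17]), array([0.1  , 0.105, 0.11 , 0.115, 0.12 , 0.125, 0.13 , 0.135, 0.14 ,
       0.145, 0.15 , 0.155, 0.16 , 0.165, 0.17 , 0.175, 0.18 , 0.185,
       0.19 , 0.195, 0.2  , 0.205, 0.21 , 0.215, 0.22 , 0.225, 0.23 ,
       0.235, 0.24 , 0.245, 0.25 , 0.255, 0.26 , 0.265, 0.27 , 0.275]))
[0.213 0.209 0.222 0.227 0.21  0.219 0.225 0.215 0.23  0.162 0.222 0.226
 0.228 0.215 0.223 0.222 0.21  0.227 0.211 0.222 0.229 0.21  0.214] [0.058 0.051 0.032 0.043 0.031 0.043 0.043 0.059 0.047 0.062 0.047 0.037
 0.041 0.062 0.042 0.042 0.047 0.044 0.054 0.047 0.039 0.046 0.063]
```

apply_moves --moves '[0.03,0,0,0,0,0,0.5,0.03,0,0,0,0,0,0.5,0.025,0,0,0,0,0,0.5,0.01,0,0,0,0,0,0.5,0.01,0,0,0,0,0,0.5,0.005,0,0,0,0,0,0.5,0.005,0,0,0,0,0,0.5]'

```text
time_s: 8.7
tool_pos: [0.5097, -0.12, 0.0473]
tcp_rot: [-2.508, -1.892, 0.0]
contact_force: [-0.7, -2.4, -0.8]
finger_gap: 0.0423
grasp_force: 0.7
```

apply_moves --moves '[0.005,0,0,0,0,0,0.5,0.005,0,0,0,0,0,0.5]'

```text
time_s: 8.9
tool_pos: [0.5103, -0.1182, 0.0473]
tcp_rot: [2.508, 1.892, 0.0]
contact_force: [-0.6, -0.9, -1.9]
finger_gap: 0.0427
grasp_force: 0.7
```

```bash
python3 -c "
from h import *
print(loc(),get_state()['contact_force'])
p=cams.snapshot('top');W=world(p)-O;a,l,z=W@U,W@N,W[...,2]
m=(abs(l)<.03)&(z>.065)&(z<.09)&(a<.2);print(np.nanpercentile(a[m],[99,100]))
"
```

```text
(array([-0.0204, -0.0003,  0.0473]), array([ 0.   ,  0.   , -0.001])) [-0.55821519 -0.9427097  -1.85684121]
[0.19827775 0.19941475]
```

apply_moves --moves '[0.005,0,0,0,0,0,0.5,0.005,0,0,0,0,0,0.5,0.005,0,0,0,0,0,0.5]'

```text
time_s: 9.25
tool_pos: [0.5111, -0.1152, 0.0473]
tcp_rot: [2.508, 1.892, -0.0]
contact_force: [-0.3, -1.1, -1.0]
finger_gap: 0.0424
grasp_force: 0.8
```

apply_moves --moves '[0.005,0,0,0,0,0,0.5,0,0,0,0,0,0,0.5]'

```text
time_s: 9.45
tool_pos: [0.5114, -0.1141, 0.0473]
tcp_rot: [-2.508, -1.892, -0.0]
contact_force: [-1.1, -0.3, -1.1]
finger_gap: 0.0426
grasp_force: 0.3
```

apply_moves --moves '[0.005,0,0,0,0,0,0.5,0.005,0,0,0,0,0,0.5]'

```text
time_s: 9.65
tool_pos: [0.5119, -0.1124, 0.0473]
tcp_rot: [2.508, 1.892, -0.0]
contact_force: [-0.1, -1.3, -0.3]
finger_gap: 0.0428
grasp_force: 0.9
```

apply_moves --moves '[0.005,0,0,0,0,0,0.5]'

```text
time_s: 9.75
tool_pos: [0.5122, -0.1114, 0.0473]
tcp_rot: [2.508, 1.892, -0.0]
contact_force: [-0.8, -2.7, -0.6]
finger_gap: 0.0424
grasp_force: 0.9
```

apply_moves --moves '[0.004,0,0,0,0,0,0.5]'

```text
time_s: 9.85
tool_pos: [0.5124, -0.1106, 0.0473]
tcp_rot: [2.508, 1.892, -0.0]
contact_force: [-0.5, -1.8, -0.8]
finger_gap: 0.043
grasp_force: 0.9
```

apply_moves --moves '[0.004,0,0,0,0,0,0.5,0,0,0,0,0,0,0.5]'

```text
time_s: 10.05
tool_pos: [0.5126, -0.11, 0.0473]
tcp_rot: [2.508, 1.892, -0.001]
contact_force: [-1.2, -3.3, 1.0]
finger_gap: 0.0431
grasp_force: 1.8
```

apply_moves --moves '[0.004,0,0,0,0,0,0.5]'

```text
time_s: 10.15
tool_pos: [0.5126, -0.1097, 0.0473]
tcp_rot: [2.508, 1.891, -0.002]
contact_force: [-2.5, -8.2, 0.5]
finger_gap: 0.0429
grasp_force: 3.9
```

apply_moves --moves '[0.004,0,0,0,0,0,0.5]'

```text
time_s: 10.25
tool_pos: [0.5126, -0.1093, 0.0473]
tcp_rot: [2.508, 1.891, -0.003]
contact_force: [-5.1, -9.5, 1.3]
finger_gap: 0.0427
grasp_force: 5.2
```

In contact. The push is about 10.5 N, less sliding friction. I'll hold here.

apply_moves --moves '[0,0,0,0,0,0,0.5,0,0,0,0,0,0,0.5]'

```text
time_s: 10.45
tool_pos: [0.5126, -0.1093, 0.0474]
tcp_rot: [2.508, 1.891, -0.003]
contact_force: [-3.9, -7.0, 1.0]
finger_gap: 0.0424
grasp_force: 4.2
```

apply_moves --moves '[0.004,0,0,0,0,0,0.5,0,0,0,0,0,0,0.5]'

```text
time_s: 10.65
tool_pos: [0.5127, -0.109, 0.0474]
tcp_rot: [2.507, 1.89, -0.004]
contact_force: [-4.1, -10.9, 1.4]
finger_gap: 0.0425
grasp_force: 5.5
```

apply_moves --moves '[0,0,0,0,0,0,0.5,0,0,0,0,0,0,0.5]'

```text
time_s: 10.85
tool_pos: [0.5127, -0.109, 0.0474]
tcp_rot: [2.508, 1.89, -0.004]
contact_force: [-4.7, -10.5, 0.8]
finger_gap: 0.0429
grasp_force: 5.4
```

apply_moves --moves '[0,0,0,0,0,0,0.5,0,0,0,0,0,0,0.5,0,0,0,0,0,0,0.5,0,0,0,0,0,0,0.5,0,0,0,0,0,0,0.5,0,0,0,0,0,0,0.5]'

```text
time_s: 11.45
tool_pos: [0.5127, -0.109, 0.0473]
tcp_rot: [2.508, 1.89, -0.004]
contact_force: [-5.1, -9.0, 1.2]
finger_gap: 0.0427
grasp_force: 5.4
```

apply_moves --moves '[-0.005,0,0,0,0,0,0.5,-0.005,0,0,0,0,0,0.5,-0.02,0,0,0,0,0,0.5,-0.05,0,0,0,0,0,0.5,-0.1,0,0,0,0,0,0.5,-0.1,0,0,0,0,0,0.5,-0.05,0,-0.05,0,0,0,0.5,0,0,-0.2,0,0,0,0.5,0,0,-0.2,0,0,0,0.5,0,0,0,0,0,0,0.5]'

```text
time_s: 12.45
tool_pos: [0.4981, -0.1726, 0.1429]
tcp_rot: [2.502, 1.888, 0.007]
contact_force: [-0.4, -1.1, -0.4]
finger_gap: 0.0429
grasp_force: 0.0
```

```bash
python3 - <<'E'
from h import *
print(loc(),get_state()["contact_force"])
p=cams.snapshot("top");save(p,"t9");W=world(p)-O;a,l,z=W@U,W@N,W[...,2]
m=(abs(l)<.056)&(z>.068)&(z<.09)&(a<.225)&(a>-.02)
q=np.c_[a[m],l[m]].astype(np.float32)*1000;print(cv2.minAreaRect(q),np.median(z[m]))
E
```

```text
(array([-0.0761, -0.0034,  0.1429]), array([ 0.008,  0.001, -0.001])) [-0.44331004 -1.12219435 -0.35636737]
((107.41304016113281, 0.24404525756835938), (92.58857727050781, 214.47662353515625), 89.88542175292969) 0.07548800724729254
```

View pics/t9.png

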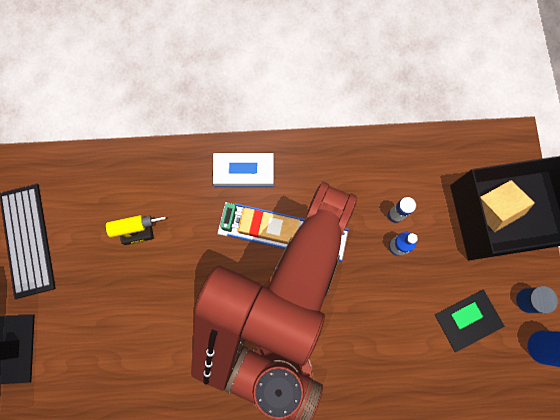

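The carton lies square against the plate, its red band at (257,222) and the plate at (240,218), and the gripper is clear of it. The bystanders are where they were. I'll hand the job in.

```bash
python3 -c "
from h import *
print(job.sign_off())"
```

```text
the job is handed in; nothing more can be done
None
```

The job is handed in, with no verdict returned: I toppled the carton towards the plate, slid it up and held it there for about a second at a push of 10–11 N (a little less on the plate itself), then left it lying flat and square with the gripper clear and nothing else visibly moved.

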